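Set the burr gap of the tile workshop's bench mill

TASK

Set the bench mill's grind: turn the ribbed adjustment ring clockwise (seen from above) until you feel the burrs touch, without forcing them together, then back it off three clicks. Then swing the lock lever all the way over to its other end and let go, leaving the mill's neighbours where they are.

Things in the scene. Friction and masses are not known exactly. Their poses are not given: they have to be found in the camera images.
- mill: Grey bench mill, bolted down; origin on the table under the ring's upright axis. Grey box 150 x 130 mm to 70 mm height, collar 68 mm across to 100 mm, neck 44 mm to 112 mm, then the ring. Motor to x = 142 mm (top 77 mm), chute to x = -106 mm (top 67 mm), lock bracket to y = -150 mm (35 mm either side of x = 0, top 55 mm).
- ring_centre (a point): Centre of the ribbed aluminium adjustment ring, on its axis at mid height (126 mm up). Round, 55 mm across (56 over fine ribs), from 112 to 140 mm height; turns about the upright axis at a fixed height. Axes are the mill's and do not turn with it. Clockwise from above closes the burrs. It stands 2 to 6 clicks open at the start, which cannot be seen.
- ring_top (a point): Centre of the ring's top face, 140 mm up. How the ring feels: 18 clicks a turn (0.349 rad each), about 0.15 N m to pass one; rests in a notch when let go. When the burrs just touch it is in a notch: count clicks from there. Beyond it the torque climbs like a stiff spring, about 5 N m per rad: stop at 0.3 to 0.5 N m. More than 0.22 rad beyond (about 1 N m) harms the burrs.
- stem_top (a point): Top of the steel stem (20 mm across) in the middle of the ring, about 15 mm above the ring's top; it carries the upper burr, does not turn, and rises 0.1 mm with each click the ring is opened. Readings of its height are far too coarse to set the ring by.
- lock (a joint): Lock lever angle: 0 open, grows to 1.4 rad at its other end (locked). Turns about an upright axis at point lock_pivot, clockwise seen from above as the value grows; stiff (needs about 0.06 N m) and stays where it is left. At the start 0 to 0.15.
- lock_pivot (a point): Pivot of the lock lever, 60 mm above the table on the mill's bracket, 90 mm from the ring's axis along the mill's -y; axes are the mill's. At lock value q (rad) the lever points from here at the angle -0.871 - q from the mill's x axis (counter-clockwise positive seen from above).
- lock_post (a point): Top centre of the black upright post at the lever's end: 14 mm across, its top 97 mm and its foot 61 mm above the table, 45 mm from the pivot; push it sideways. The dark steel lever arm below it is 12 mm wide, its top at 67 mm.
- cup: Terracotta cup on the table before the mill's chute, 68 mm across at the rim, 42 mm tall. Origin under its centre. Leave alone.
- tiles: Stack of four white tiles, about 70 x 70 mm, 32 mm tall. Origin under its centre. Leave alone.
- tray: Terracotta tray, 260 x 200 mm and 19 mm tall with its tiles. Origin under its centre. Leave alone.

How it is judged:
By the outcome, as a careful person would: the job done as asked, in the order asked, and still so for the second after the job is handed in, with the robot touching nothing.
It also fails if it takes over 72 s, if anything falls off the work surface, if the arm or the gripper's body presses on something with over 40 N, if the wrist force passes 120 N, or if a joint passes its speed limit or range.

ROBOT

A 6-joint arm with a two-finger parallel gripper is mounted at the origin on the work surface. World frame = base frame: x ahead of the robot, y to its left, z up, the work surface at z = 0. Lengths are in m, angles in degrees, forces in N, time in s.
With the tool pointing down it reaches from about 0.3 to 0.75 m from the base axis. Payload 8.5 kg.
Tool frame: the origin (TCP) lies at the very end of the fingers, on their centre line; the grasp point (between the pads) lies 19 mm behind it (env.hold_point_z is the distance from the TCP to the grasp point, in m); z points along the fingers, y is the line along which they close (so a half turn about z gives the same grasp; the last joint's range is limited). The gripper opens to 85 mm and grips with 20 to 120 N. Pads are 22 mm wide; open, the fingers measure 114 mm over their backs; the gripper's body (76 mm by 85 mm) begins 54 mm behind the grasp point. The pads swing forward as they close: fully open they stand 13 mm farther back than shut.
Start: joints at [-77.939, 21.807, 74.336, -0, 83.858, -12.336], TCP at [0.227, -0.501, 0.231] pointing down, gripper open.
Joint ranges: [-178.18, 178.18], [-50.72, 133.34], [12.68, 142.11], [-81.47, 261.47], [9.98, 163.14], [-165.26, 165.26]. Speed limits (degrees/s): [136.94, 136.94, 180, 180, 180, 180].

INTERFACE

Orientations are given as a 3x3 rotation matrix whose columns are the frame's x, y, z axes.
In Python, from rig import env, optics gives the robot as it stands.
- The arm moves only by the shell command python3 -m jog 'ROWS' [OPENING] [FORCE]. ROWS is JSON, a list of rows, each an object with "linear": the shift along the tool's x, y, z in units of 40 mm (1.0 is 40 mm), a list of three; "roll": the turn about the tool's z in units of 5 degrees (1.0 is 5 degrees). A call has 1 to 12 rows; each row shifts and turns the commanded pose from where the row before left it, along the tool's axes as they then stand; what a row does not reach is not made up. A row lasts 1/12 s, in which the tool goes at most 41.7 mm and 7.16 degrees, less where a joint would pass 70% of its speed; a pose out of reach is approached as far as the arm can. A call is refused whole if a number of a shift passes 1 or a number of a turn 1, either way. A call with a gripper value outside its range is refused whole. OPENING is the opening, from -1 (shut) to 1 (fully open), set as the call begins (- or left out, the last holds). The fingers move at their own pace and stop on an object; FORCE is the grip in N (left out, the last holds). Time passes only in rows, so rows that do not move let the fingers close. It gives the time, the measured TCP pose, the force, the opening and the grip force at its end, in the units of the state.
- env.observe(): the state, without advancing time (a new reading comes with each control period).
- optics.get_image(name): name is "side" or "top"; returns the picture (384x512x3 uint8, red, green, blue); there is no depth.
- optics.calibration(name): a dict with "fov_y" (degrees; the focal length in pixels is half the picture's height over the tangent of half this angle, whatever the lens; pixels are square), "cx", "cy" (the principal point, pixels), "T" (4x4, takes a point from camera to world coordinates). Camera axes: x right, y down, z forward; pixel columns grow to the right and rows downward; lengths in m; the calibration is good to about 2 mm. A picture is of the moment at which its call begins. calibration takes no time and is no camera call.
- env.close_job(): hands the job in; it is judged then, once.
The state is a dict: "time_s": time; "q": joint angles; "qvel": joint speeds; "joint_efforts": joint torques, N m; "position": TCP position; "tool_rot": TCP orientation; "ft_force": force on the tool from outside, world axes, zero at the start; "wrist_torque": the same for the moment, N m; "grip_width": finger opening in m; "gripper_force": force on a finger pad.
Only numpy, scipy, OpenCV 4.12 (cv2) and the standard library are available. Lean on these libraries where they do the work, as an engineer would, in place of code of your own. Each camera call takes 0.05 s, during which the arm holds its last target. There are 200 camera calls.

## Working session

There is one attempt and no reset: what is moved stays moved. The work goes in short steps, Python scripts to look and compute and a shell command to move; the robot and the scene stay as the last step left them, time stands still between calls to the robot, and variables do not carry over. Pictures are saved under pics/ and viewed, at most 10 in all, crops included, and the job is handed in when it is done.

```bash
ls; mkdir -p pics; python3 - <<'E'
from rig import env, optics
import cv2
for n in("side","top"):
    cv2.imwrite(f"pics/{n}0.png",cv2.cvtColor(optics.get_image(n),cv2.COLOR_RGB2BGR)); print(n,optics.calibration(n))
s=env.observe();print(s)
E
```

```text
pics
side {'fov_y': 54.182364809034354, 'cx': 264.29698196956605, 'cy': 195.8365013617514, 'T': array([[-0.78260991, -0.42828469,  0.4517676 ,  0.04764703],
       [-0.62225459,  0.55909317, -0.54791792,  0.53739053],
       [-0.01791532, -0.70992046, -0.70405397,  0.87976797],
       [ 0.        ,  0.        ,  0.        ,  1.        ]])}
top {'fov_y': 44.55724212998293, 'cx': 259.74803344603714, 'cy': 183.09154003782254, 'T': array([[-1.74812715e-03, -9.87531449e-01,  1.57412140e-01,
         3.04380885e-01],
       [-9.99998098e-01,  1.86256768e-03,  5.79500012e-04,
        -1.03821031e-02],
       [-8.65465252e-04, -1.57410828e-01, -9.87532826e-01,
         1.46557730e+00],
       [ 0.00000000e+00,  0.00000000e+00,  0.00000000e+00,
         1.00000000e+00]])}
{'time_s': 0.1, 'q': array([-7.79388945e+01,  2.18384978e+01,  7.43800295e+01, -9.72516188e-04,
        8.38581648e+01, -1.23348082e+01]), 'qvel': array([-0.0534139 , -0.01574603, -0.05679857, -0.0546001 , -0.07303433,
        0.07068281]), 'joint_efforts': array([ 4.56314738e-03, -4.49214149e+01, -2.31657600e+01, -1.08924128e-04,
        3.67150802e-03, -1.72922165e-05]), 'position': array([ 0.22711713, -0.5006248 ,  0.23076294]), 'tool_rot': array([[ 9.10712406e-01,  4.13040949e-01, -2.96195871e-04],
       [ 4.13040967e-01, -9.10711511e-01,  1.30545606e-03],
       [ 2.69457819e-04, -1.31123606e-03, -9.99999104e-01]]), 'ft_force': array([-0.48885393,  0.26081409, -0.27522232]), 'wrist_torque': array([-0.02116764, -0.0411685 , -0.03402286]), 'gripper_force': 0.0, 'grip_width': 0.08543385905383637}
```

View pics/top0.png

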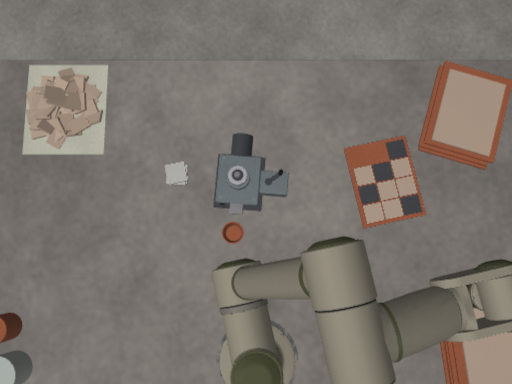

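View pics/side0.png

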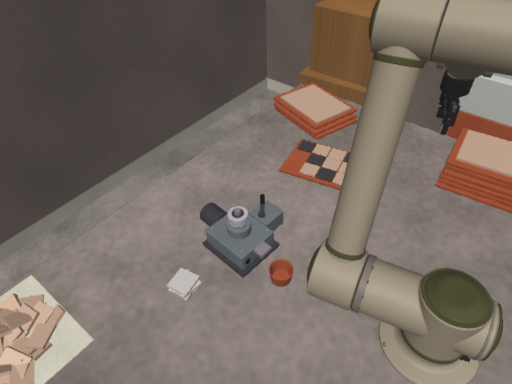

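Top view: ring at about (237,175), lock bracket to the right with the post near (281,172), cup at (233,232), tiles at (176,174). Side view: ring at (238,217), post at (263,200).

```bash
cat > h.py <<'E'
import numpy as np, cv2
from rig import env, optics
def ray(n,u,v):
    c=optics.calibration(n); f=192/np.tan(np.radians(c['fov_y']/2)); T=c['T']
    return T[:3,3], T[:3,:3]@np.array([(u-c['cx'])/f,(v-c['cy'])/f,1])
def onz(n,u,v,z):
    o,d=ray(n,u,v); return o+d*(z-o[2])/d[2]
def proj(n,p):
    c=optics.calibration(n); f=192/np.tan(np.radians(c['fov_y']/2)); T=c['T']
    q=T[:3,:3].T@(np.array(p)-T[:3,3]); return f*q[0]/q[2]+c['cx'],f*q[1]/q[2]+c['cy']
def tri(a,b):
    (o1,d1),(o2,d2)=ray(*a),ray(*b)
    s=np.linalg.lstsq(np.c_[d1,-d2],o2-o1,rcond=None)[0]
    return (o1+d1*s[0]+o2+d2*s[1])/2, np.linalg.norm(o1+d1*s[0]-o2-d2*s[1])
def crop(n,u0,v0,w,h,k):
    im=cv2.cvtColor(optics.get_image(n),cv2.COLOR_RGB2BGR)[v0:v0+h,u0:u0+w]
    return cv2.resize(im,None,fx=k,fy=k,interpolation=cv2.INTER_CUBIC)
E
python3 - <<'E'
from h import *
a=crop("top",205,125,100,125,4);b=crop("side",190,180,100,125,4)
cv2.imwrite("pics/c1.png",np.hstack([a,b]))
for n,(u0,v0,w,h) in {"top":(220,158,36,36),"side":(222,202,34,36)}.items():
    im=optics.get_image(n)[v0:v0+h,u0:u0+w]; m=(im.min(2)>140).astype(np.uint8)
    k=np.argwhere(m); print(n,k.min(0)[::-1]+[u0,v0],k.max(0)[::-1]+[u0,v0],len(k))
    c=max(cv2.findContours(m,0,1)[0],key=cv2.contourArea); print(cv2.minEnclosingCircle(c), cv2.fitEllipse(c))
im=optics.get_image("top")
hsv=cv2.cvtColor(im,cv2.COLOR_RGB2HSV)
m=((hsv[...,0]>85)&(hsv[...,0]<115)&(hsv[...,1]>40)).astype(np.uint8); m[:, :205]=0;m[:,300:]=0;m[:125]=0;m[225:]=0
print(m.sum())
E
```

```text
top [228 166] [246 184] 149
((16.799999237060547, 16.799999237060547), 9.374533653259277) ((16.84588050842285, 16.75227165222168), (17.232452392578125, 18.19788932800293), 46.080284118652344)
side [228 206] [247 226] 162
((15.5, 11.5), 10.12432861328125) ((15.34322452545166, 11.471946716308594), (15.257552146911621, 19.688980102539062), 80.13140869140625)
0
```

View pics/c1.png

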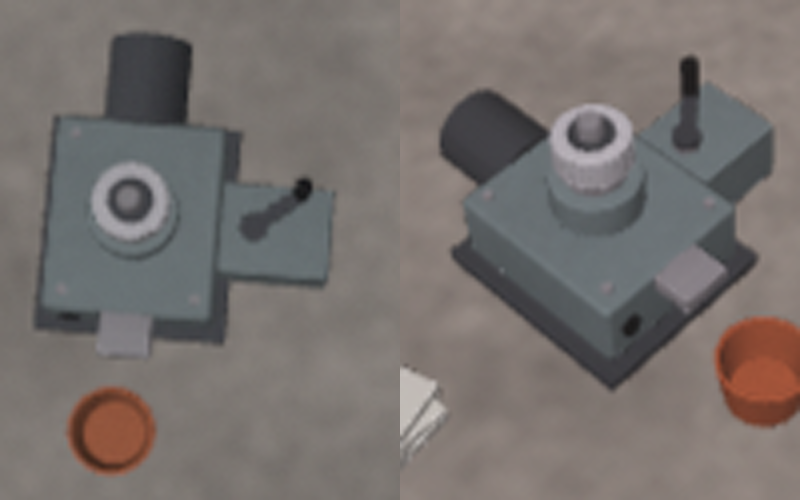

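```bash
python3 - <<'E'
from h import *
R=onz("top",236.9,174.8,.14); print("ring top",R,"side z.14",onz("side",237.5,214.3,.14),tri(("top",236.9,174.8),("side",237.5,214.3)))
P=onz("top",280.9,171.4,.097); print("post",P,onz("side",262.4,195.7,.097),tri(("top",280.9,171.4),("side",262.4,195.7)))
V=onz("top",205+254/4,125+228/4,.067);print("pivot",V, V-R, np.linalg.norm((V-R)[:2]), np.linalg.norm((P-V)[:2]))
c=[onz("top",205+u/4,125+v/4,.07) for u,v in((57,117),(228,130),(211,320),(43,307))]
c=np.array(c);print(c,c.mean(0),np.linalg.norm(np.roll(c,-1,0)-c,axis=1))
x=c[0]-c[3]+c[1]-c[2];y=c[0]-c[1]+c[3]-c[2]
print("yaw",np.degrees(np.arctan2(x[1],x[0])),np.degrees(np.arctan2(-y[0],y[1])))
d=V-R;print("yaw piv",np.degrees(np.arctan2(d[1],d[0]))+90)
d=P-V;print("lever ang",np.degrees(np.arctan2(d[1],d[0])))
C=onz("top",205+112/4,125+430/4,.042);print("cup",C); print("tiles",onz("top",176,174,.032))
E
```

```text
ring top [0.53991882 0.05598404 0.14      ] side z.14 [0.53558621 0.06006318 0.14      ] (array([0.54060804, 0.05597528, 0.13323929]), np.float64(0.001218912112097333))
post [ 0.55756151 -0.07243755  0.097     ] [ 0.55474459 -0.06881507  0.097     ] (array([ 0.55834668, -0.07278946,  0.09174779]), np.float64(0.00043303852673359284))
pivot [ 0.53060482 -0.03602497  0.067     ] [-0.009314   -0.09200901 -0.073     ] 0.09247923380377165 0.04530495718839381
[[ 0.61601678  0.1136227   0.07      ]
 [ 0.60565366 -0.01655138  0.07      ]
 [ 0.46044183 -0.00346653  0.07      ]
 [ 0.47046343  0.12238625  0.07      ]] [0.53814392 0.05399776 0.07      ] [0.13058594 0.14580017 0.12625116 0.14581693]
yaw -4.297187891282288 -4.55225951685673
yaw piv -5.780319110518619
lever ang -53.48698595421426
cup [0.3800876  0.07163917 0.042     ]
tiles [0.56199369 0.25067385 0.032     ]
```

```bash
R='{"linear":[0.7147,-0.526,0],"roll":0}'; echo; python3 -m jog '[{"linear":[0.715,-0.526,0],"roll":0},{"linear":[0.715,-0.526,0],"roll":0},{"linear":[0.715,-0.526,0],"roll":0},{"linear":[0.715,-0.526,0],"roll":0},{"linear":[0.715,-0.526,0],"roll":0},{"linear":[0.715,-0.526,0],"roll":0},{"linear":[0.715,-0.526,0],"roll":0},{"linear":[0.715,-0.526,0],"roll":0},{"linear":[0.715,-0.526,0],"roll":0}]' 1 60
python3 -m jog '[{"linear":[0.715,-0.526,0],"roll":0},{"linear":[0.715,-0.526,0],"roll":0},{"linear":[0.715,-0.526,0],"roll":0},{"linear":[0.715,-0.526,0],"roll":0},{"linear":[0.715,-0.526,0],"roll":0},{"linear":[0.715,-0.526,0],"roll":0},{"linear":[0.715,-0.526,0],"roll":0},{"linear":[0.715,-0.526,0],"roll":0},{"linear":[0.715,-0.526,0],"roll":0},{"linear":[0,0,0],"roll":0}]'
python3 -m jog '[{"linear":[0,0,0],"roll":-1},{"linear":[0,0,0],"roll":-1},{"linear":[0,0,0],"roll":-1},{"linear":[0,0,0],"roll":-1},{"linear":[0,0,0],"roll":-1},{"linear":[0,0,0],"roll":-1},{"linear":[0,0,0],"roll":-1},{"linear":[0,0,0],"roll":-1},{"linear":[0,0,0],"roll":-1},{"linear":[0,0,0],"roll":0}]'
python3 -m jog '[{"linear":[0,0,0],"roll":-1},{"linear":[0,0,0],"roll":-1},{"linear":[0,0,0],"roll":-1},{"linear":[0,0,0],"roll":-1},{"linear":[0,0,0],"roll":-1},{"linear":[0,0,0],"roll":-1},{"linear":[0,0,0],"roll":-1},{"linear":[0,0,0],"roll":-1},{"linear":[0,0,0],"roll":-1},{"linear":[0,0,0],"roll":0}]'
python3 -c "
from h import *
s=env.observe();print(s['q'],s['position'],s['tool_rot'],s['wrist_torque'],s['time_s'])"
```

```text
time_s: 1.1
position: [0.3838, -0.2205, 0.2315]
tool_rot: [[0.911, 0.413, 0.0], [0.413, -0.911, -0.0], [0.0, 0.0, -1.0]]
ft_force: [1.2, -0.1, 0.1]
grip_width: 0.0855
gripper_force: 0.0
time_s: 1.93
position: [0.5412, 0.0612, 0.2309]
tool_rot: [[0.909, 0.417, 0.001], [0.417, -0.909, 0.001], [0.001, -0.001, -1.0]]
ft_force: [-0.8, -0.2, -1.0]
grip_width: 0.0854
gripper_force: 0.0
time_s: 2.77
position: [0.5395, 0.0564, 0.2313]
tool_rot: [[0.349, 0.937, -0.0], [0.937, -0.349, -0.0], [-0.0, -0.0, -1.0]]
ft_force: [-0.8, -0.3, -0.5]
grip_width: 0.0854
gripper_force: 0.0
time_s: 3.6
position: [0.5395, 0.0565, 0.2313]
tool_rot: [[-0.413, 0.911, -0.0], [0.911, 0.413, -0.0], [-0.0, -0.0, -1.0]]
ft_force: [-0.1, 0.7, -0.7]
grip_width: 0.0853
gripper_force: 0.0
[-6.52785875e+00  2.10506102e+01  7.55316319e+01 -2.67669375e-03
  8.34213423e+01 -3.09445552e+01] [0.5395103  0.05651955 0.23132283] [[-4.13374668e-01  9.10561024e-01 -6.74301476e-05]
 [ 9.10561027e-01  4.13374666e-01 -3.89964523e-05]
 [-7.63473479e-06 -7.75194100e-05 -9.99999997e-01]] [-0.03013891 -0.0072349   0.01841715] 3.6
```

```bash
cat > st.py <<'E'
import sys
from h import *
s=env.observe();R=s['tool_rot'];lim=float(sys.argv[1]) if len(sys.argv)>1 else 99
print('t%.2f'%s['time_s'],'pos',np.round(s['position'],4),'q6 %.1f'%s['q'][5],'psi %.2f'%np.degrees(np.arctan2(R[1,0],R[0,0])),'Ftool',np.round(R.T@s['ft_force'],1),'T',np.round(s['wrist_torque'],3),'w %.4f g %.0f'%(s['grip_width'],s['gripper_force']))
sys.exit(abs(s['wrist_torque'][2])>lim)
E
python3 -m jog '[{"linear":[0,0,0.5],"roll":0},{"linear":[0,0,0.5],"roll":0},{"linear":[0,0,0.5],"roll":0},{"linear":[0,0,0.5],"roll":0},{"linear":[0,0,0.5],"roll":0},{"linear":[0,0,0.5],"roll":0},{"linear":[0,0,0],"roll":0},{"linear":[0,0,0],"roll":0}]' >/dev/null; python3 st.py
python3 -m jog '[{"linear":[0,0,0],"roll":0},{"linear":[0,0,0],"roll":0},{"linear":[0,0,0],"roll":0},{"linear":[0,0,0],"roll":0},{"linear":[0,0,0],"roll":0},{"linear":[0,0,0],"roll":0},{"linear":[0,0,0],"roll":0},{"linear":[0,0,0],"roll":0},{"linear":[0,0,0],"roll":0},{"linear":[0,0,0],"roll":0}]' -1 20 >/dev/null; python3 st.py
```

```text
t4.27 pos [0.5394 0.0566 0.1112] q6 -30.7 psi 114.22 Ftool [-0.  -0.  -0.6] T [-0.007 -0.026  0.018] w 0.0848 g 0
t5.10 pos [0.5378 0.0557 0.1128] q6 -30.9 psi 114.38 Ftool [ -1.3 -14.7 -11. ] T [-1.154  2.035  0.094] w 0.0543 g 20False
False
```

```bash
sed -i 's/sys.exit(/sys.exit(int(/; s/>lim)/>lim))/' st.py
python3 -m jog '[{"linear":[0,-0.045,-0.04],"roll":0},{"linear":[0,0,0],"roll":0},{"linear":[0,0,0],"roll":0},{"linear":[0,0,0],"roll":0}]' >/dev/null; python3 st.py
python3 -m jog '[{"linear":[0,0,0],"roll":0},{"linear":[0,0,0],"roll":0},{"linear":[0,0,0],"roll":0},{"linear":[0,0,0],"roll":0}]' - 70 >/dev/null; python3 st.py
```

```text
t5.43 pos [0.5376 0.0556 0.113 ] q6 -31.0 psi 114.39 Ftool [-3.2 -4.9  2.8] T [-0.715  0.531  0.069] w 0.0538 g 27
t5.77 pos [0.5376 0.0556 0.1133] q6 -31.0 psi 114.40 Ftool [-2.5 -4.3  0.2] T [-0.7    0.774  0.049] w 0.0529 g 74
```

```bash

python3 -m jog '[{"linear":[0,-0.02,0],"roll":0},{"linear":[0,0,0],"roll":0},{"linear":[0,0,0],"roll":0.5},{"linear":[0,0,0],"roll":0.5},{"linear":[0,0,0],"roll":0}]' >/dev/null; python3 st.py
python3 -m jog '[{"linear":[0,0,0],"roll":0.5},{"linear":[0,0,0],"roll":0}]' >/dev/null; python3 st.py
python3 -m jog '[{"linear":[0,0,0],"roll":0.5},{"linear":[0,0,0],"roll":0}]' >/dev/null; python3 st.py
python3 -m jog '[{"linear":[0,0,0],"roll":0.5},{"linear":[0,0,0],"roll":0}]' >/dev/null; python3 st.py
python3 -m jog '[{"linear":[0,0,0],"roll":0.5},{"linear":[0,0,0],"roll":0}]' >/dev/null; python3 st.py
python3 -m jog '[{"linear":[0,0,0],"roll":0.5},{"linear":[0,0,0],"roll":0}]' >/dev/null; python3 st.py
python3 -m jog '[{"linear":[0,0,0],"roll":0.5},{"linear":[0,0,0],"roll":0}]' >/dev/null; python3 st.py
```

```text
t6.18 pos [0.5376 0.0555 0.1133] q6 -26.0 psi 109.30 Ftool [-2.8 -0.3  1. ] T [-0.455  0.295 -0.04 ] w 0.0535 g 74
t6.35 pos [0.5376 0.0556 0.1133] q6 -23.5 psi 106.87 Ftool [-2.1 -0.2 -0.8] T [-0.441  0.236 -0.145] w 0.0530 g 74
t6.52 pos [0.5376 0.0555 0.1133] q6 -21.1 psi 104.40 Ftool [-2.3 -0.1  0.1] T [-0.44   0.226 -0.178] w 0.0531 g 74
t6.68 pos [0.5376 0.0555 0.1133] q6 -18.6 psi 101.92 Ftool [-3.2  1.3 -1.1] T [-0.409  0.127 -0.222] w 0.0530 g 74
t6.85 pos [0.5376 0.0555 0.1133] q6 -16.1 psi 99.45 Ftool [-2.2  0.9 -1.7] T [-0.408  0.149 -0.154] w 0.0529 g 74
t7.02 pos [0.5376 0.0556 0.1133] q6 -13.6 psi 96.98 Ftool [-2.7  1.9 -2.5] T [-0.33   0.04  -0.022] w 0.0531 g 74
t7.18 pos [0.5376 0.0556 0.1132] q6 -11.1 psi 94.48 Ftool [-1.8  2.4 -2.9] T [-0.295  0.099 -0.012] w 0.0531 g 74
```

```bash
L=0.28
python3 -m jog '[{"linear":[0,0,0],"roll":0.5},{"linear":[0,0,0],"roll":0}]' >/dev/null; python3 st.py $L &&
python3 -m jog '[{"linear":[0,0,0],"roll":0.5},{"linear":[0,0,0],"roll":0}]' >/dev/null && python3 st.py $L &&
python3 -m jog '[{"linear":[0,0,0],"roll":0.5},{"linear":[0,0,0],"roll":0}]' >/dev/null && python3 st.py $L &&
python3 -m jog '[{"linear":[0,0,0],"roll":0.5},{"linear":[0,0,0],"roll":0}]' >/dev/null && python3 st.py $L &&
python3 -m jog '[{"linear":[0,0,0],"roll":0.5},{"linear":[0,0,0],"roll":0}]' >/dev/null && python3 st.py $L &&
python3 -m jog '[{"linear":[0,0,0],"roll":0.5},{"linear":[0,0,0],"roll":0}]' >/dev/null && python3 st.py $L &&
python3 -m jog '[{"linear":[0,0,0],"roll":0.5},{"linear":[0,0,0],"roll":0}]' >/dev/null && python3 st.py $L &&
python3 -m jog '[{"linear":[0,0,0],"roll":0.5},{"linear":[0,0,0],"roll":0}]' >/dev/null && python3 st.py $L &&
python3 -m jog '[{"linear":[0,0,0],"roll":0.5},{"linear":[0,0,0],"roll":0}]' >/dev/null && python3 st.py $L &&
python3 -m jog '[{"linear":[0,0,0],"roll":0.5},{"linear":[0,0,0],"roll":0}]' >/dev/null && python3 st.py $L
```

```text
t7.35 pos [0.5376 0.0556 0.1132] q6 -8.6 psi 91.98 Ftool [-1.2  2.3 -3.1] T [-0.275  0.02   0.011] w 0.0529 g 74
t7.52 pos [0.5376 0.0556 0.1133] q6 -6.1 psi 89.48 Ftool [-2.2  2.  -4.3] T [-0.265 -0.046 -0.048] w 0.0530 g 75
t7.68 pos [0.5376 0.0556 0.1133] q6 -3.6 psi 86.98 Ftool [-1.8  2.6 -5.3] T [-0.278 -0.042 -0.071] w 0.0530 g 75
t7.85 pos [0.5376 0.0556 0.1132] q6 -1.1 psi 84.48 Ftool [-1.2  2.9 -4.4] T [-0.186 -0.092 -0.082] w 0.0530 g 75
t8.02 pos [0.5376 0.0555 0.1132] q6 1.4 psi 81.98 Ftool [-1.8  3.  -4.4] T [-0.24  -0.11  -0.159] w 0.0534 g 75
t8.18 pos [0.5376 0.0556 0.1132] q6 3.8 psi 79.49 Ftool [-1.6  3.1 -5.1] T [-0.206 -0.146 -0.165] w 0.0529 g 75
t8.35 pos [0.5376 0.0556 0.1132] q6 6.3 psi 77.01 Ftool [-0.7  3.3 -4.6] T [-0.169 -0.134  0.064] w 0.0529 g 75
t8.52 pos [0.5376 0.0556 0.1132] q6 8.8 psi 74.50 Ftool [-0.5  3.1 -5.3] T [-0.127 -0.228  0.026] w 0.0528 g 75
t8.68 pos [0.5376 0.0556 0.1132] q6 11.3 psi 72.00 Ftool [ 0.3  3.2 -5. ] T [-0.173 -0.153  0.003] w 0.0528 g 75
t8.85 pos [0.5376 0.0556 0.1132] q6 13.8 psi 69.49 Ftool [ 0.6  2.9 -5.8] T [-0.044 -0.197 -0.041] w 0.0529 g 75
```

```bash
L=0.26
python3 -m jog '[{"linear":[0,0,0],"roll":0.4},{"linear":[0,0,0],"roll":0}]' >/dev/null; python3 st.py $L &&
python3 -m jog '[{"linear":[0,0,0],"roll":0.4},{"linear":[0,0,0],"roll":0}]' >/dev/null && python3 st.py $L &&
python3 -m jog '[{"linear":[0,0,0],"roll":0.4},{"linear":[0,0,0],"roll":0}]' >/dev/null && python3 st.py $L &&
python3 -m jog '[{"linear":[0,0,0],"roll":0.4},{"linear":[0,0,0],"roll":0}]' >/dev/null && python3 st.py $L &&
python3 -m jog '[{"linear":[0,0,0],"roll":0.5},{"linear":[0,0,0],"roll":0}]' >/dev/null && python3 st.py $L &&
python3 -m jog '[{"linear":[0,0,0],"roll":0.5},{"linear":[0,0,0],"roll":0}]' >/dev/null && python3 st.py $L &&
python3 -m jog '[{"linear":[0,0,0],"roll":0.5},{"linear":[0,0,0],"roll":0}]' >/dev/null && python3 st.py $L &&
python3 -m jog '[{"linear":[0,0,0],"roll":0.5},{"linear":[0,0,0],"roll":0}]' >/dev/null && python3 st.py $L &&
python3 -m jog '[{"linear":[0,0,0],"roll":0.4},{"linear":[0,0,0],"roll":0}]' >/dev/null && python3 st.py $L &&
python3 -m jog '[{"linear":[0,0,0],"roll":0.4},{"linear":[0,0,0],"roll":0}]' >/dev/null && python3 st.py $L
```

```text
t9.02 pos [0.5376 0.0556 0.1132] q6 15.8 psi 67.51 Ftool [-0.7  4.1 -5.5] T [-0.187 -0.124 -0.042] w 0.0526 g 75
t9.18 pos [0.5376 0.0556 0.1133] q6 17.8 psi 65.51 Ftool [-1.   3.9 -5.3] T [-0.088 -0.138 -0.096] w 0.0529 g 75
t9.35 pos [0.5376 0.0556 0.1132] q6 19.8 psi 63.51 Ftool [-0.1  3.4 -5.9] T [-0.082 -0.138 -0.119] w 0.0532 g 75
t9.52 pos [0.5376 0.0556 0.1132] q6 21.8 psi 61.50 Ftool [-0.3  2.9 -5.4] T [-0.108 -0.184 -0.16 ] w 0.0530 g 75
t9.68 pos [0.5376 0.0556 0.1133] q6 24.3 psi 58.99 Ftool [-0.5  3.8 -5.5] T [-0.143 -0.172 -0.085] w 0.0531 g 75
t9.85 pos [0.5376 0.0557 0.1132] q6 26.8 psi 56.50 Ftool [ 0.3  3.  -5.4] T [-0.032 -0.177 -0.01 ] w 0.0533 g 75
t10.02 pos [0.5376 0.0556 0.1132] q6 29.3 psi 54.00 Ftool [-0.   3.5 -6.2] T [-0.069 -0.176 -0.054] w 0.0529 g 75
t10.18 pos [0.5376 0.0556 0.1132] q6 31.8 psi 51.49 Ftool [ 0.7  2.6 -5.6] T [-0.    -0.2    0.028] w 0.0532 g 75
t10.35 pos [0.5376 0.0556 0.1132] q6 33.8 psi 49.52 Ftool [-0.1  3.8 -5.7] T [-0.081 -0.19  -0.02 ] w 0.0530 g 75
t10.52 pos [0.5376 0.0556 0.1132] q6 35.8 psi 47.51 Ftool [ 0.4  3.8 -5.3] T [-0.083 -0.197 -0.134] w 0.0532 g 75
```

```bash
L=0.26
python3 -m jog '[{"linear":[0,0,0],"roll":0.4},{"linear":[0,0,0],"roll":0}]' >/dev/null; python3 st.py $L &&
python3 -m jog '[{"linear":[0,0,0],"roll":0.4},{"linear":[0,0,0],"roll":0}]' >/dev/null && python3 st.py $L &&
python3 -m jog '[{"linear":[0,0,0],"roll":0.4},{"linear":[0,0,0],"roll":0}]' >/dev/null && python3 st.py $L &&
python3 -m jog '[{"linear":[0,0,0],"roll":0.4},{"linear":[0,0,0],"roll":0}]' >/dev/null && python3 st.py $L &&
python3 -m jog '[{"linear":[0,0,0],"roll":0.4},{"linear":[0,0,0],"roll":0}]' >/dev/null && python3 st.py $L &&
python3 -m jog '[{"linear":[0,0,0],"roll":0.4},{"linear":[0,0,0],"roll":0}]' >/dev/null && python3 st.py $L &&
python3 -m jog '[{"linear":[0,0,0],"roll":0.4},{"linear":[0,0,0],"roll":0}]' >/dev/null && python3 st.py $L &&
python3 -m jog '[{"linear":[0,0,0],"roll":0.4},{"linear":[0,0,0],"roll":0}]' >/dev/null && python3 st.py $L &&
python3 -m jog '[{"linear":[0,0,0],"roll":0.4},{"linear":[0,0,0],"roll":0}]' >/dev/null && python3 st.py $L &&
python3 -m jog '[{"linear":[0,0,0],"roll":0.4},{"linear":[0,0,0],"roll":0}]' >/dev/null && python3 st.py $L
```

```text
t10.68 pos [0.5375 0.0556 0.1132] q6 37.8 psi 45.50 Ftool [ 0.6  3.1 -5.5] T [-0.092 -0.134 -0.127] w 0.0532 g 75
t10.85 pos [0.5376 0.0556 0.1133] q6 39.8 psi 43.50 Ftool [ 0.1  3.9 -5.1] T [-0.039 -0.14  -0.228] w 0.0526 g 75
t11.02 pos [0.5376 0.0556 0.1132] q6 41.8 psi 41.50 Ftool [ 0.6  3.8 -5.4] T [-0.002 -0.23  -0.18 ] w 0.0533 g 75
t11.18 pos [0.5376 0.0557 0.1132] q6 43.8 psi 39.50 Ftool [ 2.   3.9 -4.6] T [-0.041 -0.227 -0.106] w 0.0526 g 75
t11.35 pos [0.5376 0.0557 0.1132] q6 45.8 psi 37.52 Ftool [ 0.7  3.1 -5.6] T [-0.    -0.205  0.005] w 0.0535 g 75
t11.52 pos [0.5376 0.0557 0.1132] q6 47.8 psi 35.53 Ftool [ 1.2  2.4 -4.7] T [ 0.009 -0.261  0.057] w 0.0529 g 75
t11.68 pos [0.5376 0.0556 0.1132] q6 49.8 psi 33.52 Ftool [ 0.8  2.4 -5.7] T [-0.036 -0.199 -0.023] w 0.0532 g 75
t11.85 pos [0.5376 0.0556 0.1132] q6 51.8 psi 31.51 Ftool [ 1.4  2.7 -5.6] T [-0.07  -0.292 -0.02 ] w 0.0532 g 75
t12.02 pos [0.5376 0.0556 0.1132] q6 53.8 psi 29.51 Ftool [ 1.6  3.  -4.5] T [ 0.055 -0.177 -0.071] w 0.0531 g 75
t12.18 pos [0.5376 0.0557 0.1132] q6 55.8 psi 27.51 Ftool [ 0.9  2.2 -4.2] T [ 0.019 -0.211 -0.004] w 0.0532 g 75
```

```bash
L=0.26
python3 -m jog '[{"linear":[0,0,0],"roll":0.4},{"linear":[0,0,0],"roll":0}]' >/dev/null; python3 st.py $L &&
python3 -m jog '[{"linear":[0,0,0],"roll":0.4},{"linear":[0,0,0],"roll":0}]' >/dev/null && python3 st.py $L &&
python3 -m jog '[{"linear":[0,0,0],"roll":0.4},{"linear":[0,0,0],"roll":0}]' >/dev/null && python3 st.py $L &&
python3 -m jog '[{"linear":[0,0,0],"roll":0.4},{"linear":[0,0,0],"roll":0}]' >/dev/null && python3 st.py $L &&
python3 -m jog '[{"linear":[0,0,0],"roll":0.4},{"linear":[0,0,0],"roll":0}]' >/dev/null && python3 st.py $L &&
python3 -m jog '[{"linear":[0,0,0],"roll":0.4},{"linear":[0,0,0],"roll":0}]' >/dev/null && python3 st.py $L &&
python3 -m jog '[{"linear":[0,0,0],"roll":0.4},{"linear":[0,0,0],"roll":0}]' >/dev/null && python3 st.py $L &&
python3 -m jog '[{"linear":[0,0,0],"roll":0.4},{"linear":[0,0,0],"roll":0}]' >/dev/null && python3 st.py $L &&
python3 -m jog '[{"linear":[0,0,0],"roll":0.4},{"linear":[0,0,0],"roll":0}]' >/dev/null && python3 st.py $L &&
python3 -m jog '[{"linear":[0,0,0],"roll":0.4},{"linear":[0,0,0],"roll":0}]' >/dev/null && python3 st.py $L
```

```text
t12.35 pos [0.5376 0.0557 0.1132] q6 57.8 psi 25.50 Ftool [ 1.1  2.  -5.4] T [ 0.088 -0.278 -0.113] w 0.0528 g 75
t12.52 pos [0.5376 0.0556 0.1132] q6 59.8 psi 23.50 Ftool [ 1.5  3.2 -5.3] T [ 0.048 -0.266 -0.118] w 0.0528 g 75
t12.68 pos [0.5376 0.0556 0.1132] q6 61.8 psi 21.50 Ftool [ 1.7  3.  -4.4] T [ 0.05  -0.269 -0.16 ] w 0.0528 g 75
t12.85 pos [0.5376 0.0556 0.1132] q6 63.8 psi 19.50 Ftool [ 1.7  2.6 -5.3] T [-0.023 -0.342 -0.113] w 0.0528 g 75
t13.02 pos [0.5376 0.0557 0.1132] q6 65.8 psi 17.51 Ftool [ 2.3  2.4 -5.3] T [ 0.053 -0.387  0.069] w 0.0531 g 75
t13.18 pos [0.5376 0.0557 0.1132] q6 67.8 psi 15.52 Ftool [ 1.6  1.8 -5.2] T [ 0.074 -0.342  0.037] w 0.0533 g 75
t13.35 pos [0.5376 0.0557 0.1132] q6 69.8 psi 13.51 Ftool [ 2.2  1.3 -4.9] T [ 0.023 -0.333 -0.   ] w 0.0529 g 75
t13.52 pos [0.5376 0.0557 0.1132] q6 71.8 psi 11.51 Ftool [ 1.9  1.6 -5.4] T [ 0.007 -0.378 -0.01 ] w 0.0529 g 75
t13.68 pos [0.5376 0.0557 0.1132] q6 73.8 psi 9.50 Ftool [ 1.6  1.3 -5.1] T [ 0.007 -0.36  -0.056] w 0.0528 g 75
t13.85 pos [0.5376 0.0557 0.1132] q6 75.8 psi 7.51 Ftool [ 2.7  1.9 -4.5] T [ 0.096 -0.419 -0.106] w 0.0530 g 75
```

```bash
L=0.26
python3 -m jog '[{"linear":[0,0,0],"roll":0.4},{"linear":[0,0,0],"roll":0}]' >/dev/null; python3 st.py $L &&
python3 -m jog '[{"linear":[0,0,0],"roll":0.4},{"linear":[0,0,0],"roll":0}]' >/dev/null && python3 st.py $L &&
python3 -m jog '[{"linear":[0,0,0],"roll":0.4},{"linear":[0,0,0],"roll":0}]' >/dev/null && python3 st.py $L &&
python3 -m jog '[{"linear":[0,0,0],"roll":0.4},{"linear":[0,0,0],"roll":0}]' >/dev/null && python3 st.py $L &&
python3 -m jog '[{"linear":[0,0,0],"roll":0.4},{"linear":[0,0,0],"roll":0}]' >/dev/null && python3 st.py $L &&
python3 -m jog '[{"linear":[0,0,0],"roll":0.4},{"linear":[0,0,0],"roll":0}]' >/dev/null && python3 st.py $L &&
python3 -m jog '[{"linear":[0,0,0],"roll":0.4},{"linear":[0,0,0],"roll":0}]' >/dev/null && python3 st.py $L &&
python3 -m jog '[{"linear":[0,0,0],"roll":0.4},{"linear":[0,0,0],"roll":0}]' >/dev/null && python3 st.py $L &&
python3 -m jog '[{"linear":[0,0,0],"roll":0.3},{"linear":[0,0,0],"roll":0}]' >/dev/null && python3 st.py $L &&
python3 -m jog '[{"linear":[0,0,0],"roll":0.3},{"linear":[0,0,0],"roll":0}]' >/dev/null && python3 st.py $L
```

```text
t14.02 pos [0.5376 0.0556 0.1132] q6 77.8 psi 5.49 Ftool [ 2.9  2.3 -5. ] T [ 0.07  -0.35  -0.148] w 0.0533 g 75
t14.18 pos [0.5376 0.0557 0.1132] q6 79.8 psi 3.49 Ftool [ 1.8  2.2 -5.5] T [ 0.084 -0.419 -0.168] w 0.0533 g 75
t14.35 pos [0.5376 0.0556 0.1132] q6 81.8 psi 1.49 Ftool [ 3.   2.7 -5.3] T [ 0.061 -0.413 -0.144] w 0.0532 g 75
t14.52 pos [0.5376 0.0556 0.1132] q6 83.8 psi -0.50 Ftool [ 1.8  1.5 -5. ] T [-0.042 -0.396 -0.128] w 0.0531 g 75
t14.68 pos [0.5377 0.0557 0.1132] q6 85.8 psi -2.48 Ftool [ 2.1  1.7 -4.9] T [ 0.064 -0.44   0.133] w 0.0531 g 75
t14.85 pos [0.5376 0.0557 0.1132] q6 87.8 psi -4.46 Ftool [ 2.7  0.7 -5.1] T [ 0.16  -0.46   0.285] w 0.0530 g 75
```

```bash

python3 -m jog '[{"linear":[0,0,0],"roll":0.2},{"linear":[0,0,0],"roll":0},{"linear":[0,0,0],"roll":0}]' >/dev/null; python3 st.py 
python3 -m jog '[{"linear":[0,0,0],"roll":0}]' >/dev/null; python3 st.py
```

```text
t15.10 pos [0.5376 0.0557 0.1132] q6 88.7 psi -5.36 Ftool [ 2.9  2.  -5.8] T [ 0.069 -0.497  0.403] w 0.0534 g 75
t15.18 pos [0.5376 0.0557 0.1132] q6 88.7 psi -5.36 Ftool [ 2.9  0.8 -5.5] T [ 0.097 -0.443  0.373] w 0.0530 g 75
```

```bash

python3 -m jog '[{"linear":[0,0,0],"roll":-0.6},{"linear":[0,0,0],"roll":-0.6},{"linear":[0,0,0],"roll":0}]' >/dev/null; python3 st.py
python3 -m jog '[{"linear":[0,0,0],"roll":-0.6},{"linear":[0,0,0],"roll":-0.6},{"linear":[0,0,0],"roll":0}]' >/dev/null; python3 st.py
python3 -m jog '[{"linear":[0,0,0],"roll":-0.6},{"linear":[0,0,0],"roll":0}]' >/dev/null; python3 st.py
python3 -m jog '[{"linear":[0,0,0],"roll":-0.6},{"linear":[0,0,0],"roll":0}]' >/dev/null; python3 st.py
python3 -m jog '[{"linear":[0,0,0],"roll":-0.6},{"linear":[0,0,0],"roll":0}]' >/dev/null; python3 st.py
python3 -m jog '[{"linear":[0,0,0],"roll":-0.6},{"linear":[0,0,0],"roll":0}]' >/dev/null; python3 st.py
python3 -m jog '[{"linear":[0,0,0],"roll":-0.6},{"linear":[0,0,0],"roll":0}]' >/dev/null; python3 st.py
python3 -m jog '[{"linear":[0,0,0],"roll":-0.6},{"linear":[0,0,0],"roll":0}]' >/dev/null; python3 st.py
python3 -m jog '[{"linear":[0,0,0],"roll":-0.6},{"linear":[0,0,0],"roll":0}]' >/dev/null; python3 st.py
python3 -m jog '[{"linear":[0,0,0],"roll":-0.6},{"linear":[0,0,0],"roll":0}]' >/dev/null; python3 st.py
python3 -m jog '[{"linear":[0,0,0],"roll":-0.6},{"linear":[0,0,0],"roll":0}]' >/dev/null; python3 st.py
python3 -m jog '[{"linear":[0,0,0],"roll":-0.6},{"linear":[0,0,0],"roll":0}]' >/dev/null; python3 st.py
```

```text
t15.43 pos [0.5376 0.0557 0.1132] q6 82.6 psi 0.74 Ftool [ 2.7  1.5 -5.2] T [ 0.071 -0.446 -0.012] w 0.0531 g 75
t15.68 pos [0.5376 0.0557 0.1132] q6 76.6 psi 6.75 Ftool [ 1.8  0.9 -5.6] T [ 0.11  -0.438  0.06 ] w 0.0530 g 75
t15.85 pos [0.5376 0.0557 0.1132] q6 73.6 psi 9.74 Ftool [ 2.3  1.9 -5.4] T [ 0.137 -0.41   0.102] w 0.0530 g 75
t16.02 pos [0.5376 0.0557 0.1132] q6 70.6 psi 12.75 Ftool [ 2.7  1.  -5.2] T [ 0.11  -0.433  0.206] w 0.0530 g 75
t16.18 pos [0.5376 0.0557 0.1132] q6 67.6 psi 15.75 Ftool [ 2.2  1.3 -5.2] T [ 0.114 -0.417  0.154] w 0.0533 g 75
t16.35 pos [0.5376 0.0557 0.1132] q6 64.6 psi 18.73 Ftool [ 3.   1.6 -5.6] T [ 0.094 -0.349 -0.016] w 0.0531 g 75
t16.52 pos [0.5376 0.0556 0.1132] q6 61.6 psi 21.72 Ftool [ 2.1  1.9 -6.3] T [ 0.048 -0.335 -0.013] w 0.0533 g 75
t16.68 pos [0.5376 0.0557 0.1132] q6 58.6 psi 24.73 Ftool [ 2.2  1.9 -5.6] T [ 0.068 -0.265 -0.062] w 0.0533 g 75
t16.85 pos [0.5376 0.0557 0.1132] q6 55.6 psi 27.74 Ftool [ 2.   2.2 -5. ] T [ 0.05  -0.325  0.067] w 0.0529 g 75
t17.02 pos [0.5376 0.0557 0.1132] q6 52.6 psi 30.74 Ftool [ 1.4  1.7 -5.1] T [ 0.075 -0.304  0.056] w 0.0532 g 75
t17.18 pos [0.5376 0.0557 0.1132] q6 49.6 psi 33.75 Ftool [ 1.3  2.9 -5.8] T [ 0.004 -0.344  0.149] w 0.0533 g 75
t17.35 pos [0.5376 0.0557 0.1132] q6 46.6 psi 36.75 Ftool [ 1.8  2.9 -4.6] T [ 0.064 -0.299  0.185] w 0.0529 g 75
```

```bash

python3 -m jog '[{"linear":[0,0,0],"roll":-0.6},{"linear":[0,0,0],"roll":0}]' >/dev/null; python3 st.py
python3 -m jog '[{"linear":[0,0,0],"roll":-0.6},{"linear":[0,0,0],"roll":-0.6},{"linear":[0,0,0],"roll":0}]' >/dev/null; python3 st.py
python3 -m jog '[{"linear":[0,0,0],"roll":-0.6},{"linear":[0,0,0],"roll":-0.6},{"linear":[0,0,0],"roll":0}]' >/dev/null; python3 st.py
python3 -m jog '[{"linear":[0,0,0],"roll":-0.6},{"linear":[0,0,0],"roll":0}]' >/dev/null; python3 st.py
python3 -m jog '[{"linear":[0,0,0],"roll":-0.6},{"linear":[0,0,0],"roll":0}]' >/dev/null; python3 st.py
python3 -m jog '[{"linear":[0,0,0],"roll":-0.2},{"linear":[0,0,0],"roll":0}]' >/dev/null; python3 st.py
```

```text
t17.52 pos [0.5376 0.0556 0.1132] q6 43.6 psi 39.72 Ftool [ 0.9  3.3 -5.7] T [-0.002 -0.207 -0.023] w 0.0535 g 75
t17.77 pos [0.5376 0.0557 0.1133] q6 37.6 psi 45.75 Ftool [ 1.2  3.6 -6.3] T [-0.067 -0.222  0.042] w 0.0535 g 75
t18.02 pos [0.5376 0.0557 0.1132] q6 31.6 psi 51.76 Ftool [ 1.5  2.9 -5.8] T [-0.047 -0.222  0.191] w 0.0531 g 75
t18.18 pos [0.5376 0.0557 0.1132] q6 28.6 psi 54.75 Ftool [ 0.4  3.5 -6.2] T [ 0.002 -0.262  0.212] w 0.0530 g 75
t18.35 pos [0.5376 0.0556 0.1132] q6 25.6 psi 57.74 Ftool [ 0.4  4.5 -6.5] T [-0.001 -0.175  0.06 ] w 0.0533 g 75
t18.52 pos [0.5376 0.0556 0.1132] q6 24.7 psi 58.64 Ftool [ 0.2  2.9 -4.5] T [-0.11  -0.118  0.003] w 0.0531 g 75
```

```bash

python3 -m jog '[{"linear":[0,0,0],"roll":0},{"linear":[0,0,0],"roll":0},{"linear":[0,0,0],"roll":0},{"linear":[0,0,0],"roll":0},{"linear":[0,0,0],"roll":0},{"linear":[0,0,0],"roll":0},{"linear":[0,0,0],"roll":0},{"linear":[0,0,0],"roll":0}]' 1 >/dev/null; python3 st.py
python3 -m jog '[{"linear":[0,0,-0.4],"roll":0},{"linear":[0,0,-0.6],"roll":0},{"linear":[0,0,-0.6],"roll":0},{"linear":[0,0,-0.6],"roll":0},{"linear":[0,0,0],"roll":-0.9},{"linear":[0,0,0],"roll":-0.9},{"linear":[0,0,0],"roll":-0.9},{"linear":[0,0,0],"roll":-0.9},{"linear":[0,0,0],"roll":-0.9},{"linear":[0,0,0],"roll":-0.9},{"linear":[0,0,0],"roll":-0.88},{"linear":[0,0,0],"roll":0}]' >/dev/null; python3 st.py
python3 -m jog '[{"linear":[-0.795,0.1,0],"roll":0},{"linear":[-0.795,0.1,0],"roll":0},{"linear":[-0.795,0.1,0],"roll":0},{"linear":[-0.795,0.1,0],"roll":0},{"linear":[0,0,0],"roll":0},{"linear":[0,0,0],"roll":0},{"linear":[0,0,0],"roll":0},{"linear":[0,0,0],"roll":0}]' -0.35 20 >/dev/null; python3 st.py
python3 - <<'E'
from h import *
cv2.imwrite("pics/c2.png",np.hstack([crop("top",205,125,100,125,4),crop("side",190,130,110,125,4)[:, :400]]))
E
```

```text
t19.18 pos [0.5372 0.0556 0.1129] q6 24.9 psi 58.40 Ftool [0.5 0.1 1.4] T [-0.011  0.01  -0.089] w 0.0859 g 0
t20.18 pos [0.5372 0.0556 0.2009] q6 -6.6 psi 89.95 Ftool [-1.   0.2 -0.6] T [ 0.004  0.075 -0.016] w 0.0853 g 0
t20.85 pos [ 0.5526 -0.0705  0.201 ] q6 -19.3 psi 89.82 Ftool [-0.2  0.6  0.3] T [ 0.009  0.051 -0.002] w 0.0279 g 0
```

View pics/c2.png

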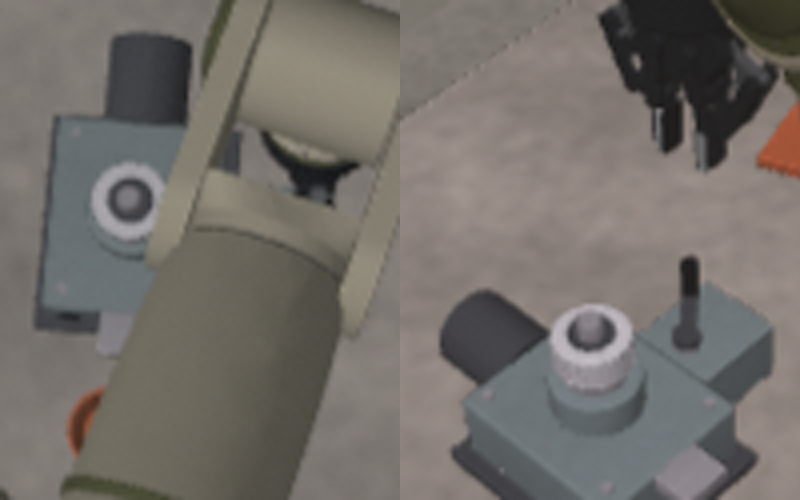

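Side view: the open fingertips (crop about (685,158)) hang above the post (crop (690,258)); the ring and lever are unchanged. After a small correction I'll descend around the post.

```bash

python3 -m jog '[{"linear":[-0.06,0.09,0.5],"roll":0},{"linear":[0,0,0.5],"roll":0},{"linear":[0,0,0.5],"roll":0},{"linear":[0,0,0.5],"roll":0},{"linear":[0,0,0.4],"roll":0},{"linear":[0,0,0],"roll":0},{"linear":[0,0,0],"roll":0}]' >/dev/null; python3 st.py
python3 -m jog '[{"linear":[0,0,0.2],"roll":0},{"linear":[0,0,0],"roll":0}]' >/dev/null; python3 st.py
python3 - <<'E'
from h import *
cv2.imwrite("pics/c3.png",crop("side",215,150,90,75,7))
E
```

```text
t21.53 pos [ 0.5563 -0.0734  0.1049] q6 -19.4 psi 89.84 Ftool [ 0.6  0.1 -0.6] T [ 0.035 -0.049 -0.014] w 0.0282 g 0
t21.70 pos [ 0.5564 -0.0738  0.0968] q6 -19.5 psi 89.81 Ftool [ 0.8 -0.1  0.1] T [-0.001 -0.032 -0.034] w 0.0284 g 0
```

View pics/c3.png

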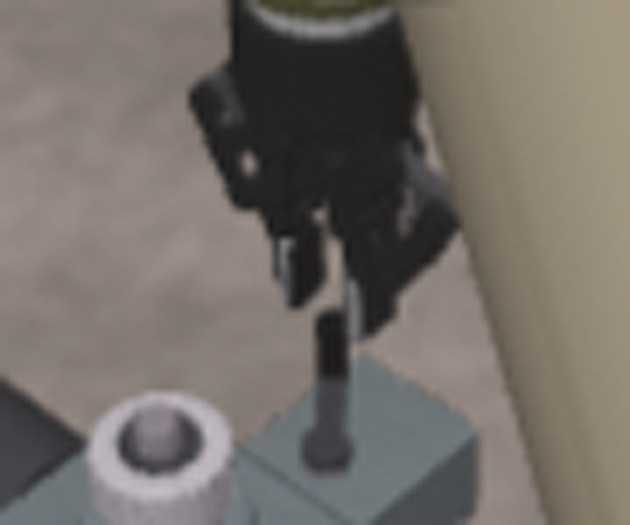

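The post top (330,315) sits midway between the two fingertips, (292,300) and (365,335), so I can go down.

```bash

python3 -m jog '[{"linear":[0,0,0.15],"roll":0},{"linear":[0,0,0],"roll":0}]' >/dev/null; python3 st.py
python3 -m jog '[{"linear":[0,0,0.35],"roll":0},{"linear":[0,0,0],"roll":0},{"linear":[0,0,0],"roll":0}]' >/dev/null; python3 st.py
python3 - <<'E'
import numpy as np
p=np.array([.5304,-.0345])
for a in (-54.5,-65,-75,-85,-95,-105,-115,-125,-134.7,-140): print(a,np.round(p+.045*np.array([np.cos(np.radians(a)),np.sin(np.radians(a))]),4))
E
```

```text
t21.92 pos [ 0.5561 -0.074   0.0904] q6 -19.5 psi 89.79 Ftool [-0.7  0.4 -0.2] T [ 0.035  0.054 -0.025] w 0.0273 g 0
t22.17 pos [ 0.5561 -0.074   0.0767] q6 -19.5 psi 89.79 Ftool [ 0.7 -0.2  0. ] T [ 0.004 -0.033 -0.01 ] w 0.0279 g 0
-54.5 [ 0.5565 -0.0711]
-65 [ 0.5494 -0.0753]
-75 [ 0.542 -0.078]
-85 [ 0.5343 -0.0793]
-95 [ 0.5265 -0.0793]
-105 [ 0.5188 -0.078 ]
-115 [ 0.5114 -0.0753]
-125 [ 0.5046 -0.0714]
-134.7 [ 0.4987 -0.0665]
-140 [ 0.4959 -0.0634]
```

```bash

python3 -m jog '[{"linear":[-0.02,-0.14,0],"roll":0},{"linear":[-0.02,-0.14,0],"roll":0},{"linear":[-0.02,-0.14,0],"roll":0},{"linear":[-0.02,-0.14,0],"roll":0},{"linear":[-0.02,-0.14,0],"roll":0},{"linear":[-0.02,-0.14,0],"roll":0},{"linear":[0,0,0],"roll":0}]' >/dev/null; python3 st.py
python3 -m jog '[{"linear":[0.02,-0.14,0],"roll":0},{"linear":[0.04,-0.14,0],"roll":0},{"linear":[0.06,-0.14,0],"roll":0},{"linear":[0,0,0],"roll":0}]' >/dev/null; python3 st.py
python3 -m jog '[{"linear":[0.08,-0.12,0],"roll":0},{"linear":[0.1,-0.12,0],"roll":0},{"linear":[0,0,0],"roll":0}]' >/dev/null; python3 st.py
```

```text
t22.75 pos [ 0.5215 -0.0787  0.0772] q6 -21.2 psi 89.78 Ftool [-0.6 -0.3 -0.4] T [-0.028 -0.042  0.001] w 0.0277 g 0
t23.08 pos [ 0.5045 -0.0731  0.0768] q6 -21.4 psi 89.81 Ftool [-0.1  0.3 -0.5] T [ 0.03   0.025 -0.016] w 0.0277 g 0
t23.33 pos [ 0.4953 -0.0657  0.0768] q6 -21.0 psi 89.82 Ftool [-0.3  0.4  0.7] T [-0.008  0.007  0.025] w 0.0277 g 0
```

```bash

python3 -m jog '[{"linear":[0.04,-0.05,0],"roll":0},{"linear":[0,0,0],"roll":0}]' >/dev/null; python3 st.py
python3 -m jog '[{"linear":[0.04,-0.05,0],"roll":0},{"linear":[0,0,0],"roll":0}]' >/dev/null; python3 st.py
python3 -m jog '[{"linear":[0,-0.04,0],"roll":0},{"linear":[0,0,0],"roll":0}]' >/dev/null; python3 st.py
python3 - <<'E'
from h import *
cv2.imwrite("pics/c4.png",crop("side",215,150,90,75,7))
E
```

```text
t23.50 pos [ 0.494  -0.0647  0.0769] q6 -20.9 psi 89.81 Ftool [-0.2 -0.7 -0.3] T [-0.022  0.037 -0.04 ] w 0.0278 g 0
t23.67 pos [ 0.4922 -0.0632  0.0769] q6 -20.8 psi 89.80 Ftool [-0.9  1.7  0.3] T [ 0.035 -0.039 -0.04 ] w 0.0278 g 0
t23.83 pos [ 0.4915 -0.0632  0.077 ] q6 -20.9 psi 89.78 Ftool [2.8 6.2 2.7] T [ 0.416 -0.865  0.019] w 0.0276 g 3
```

View pics/c4.png

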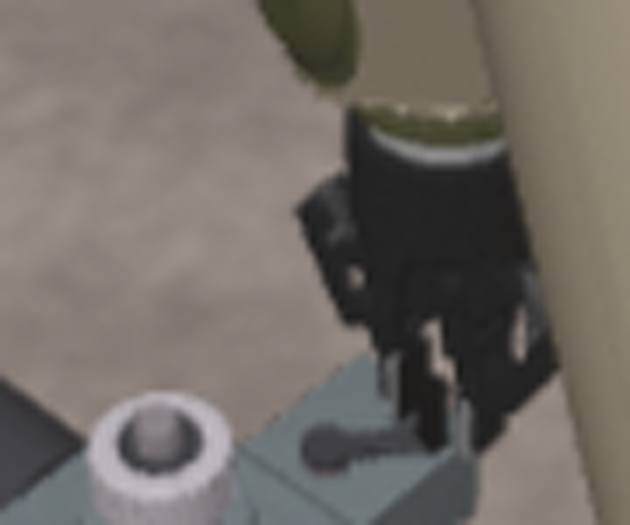

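The lever has swung over; its arm now runs from (325,447) to the right, and the force rose where the end stop should be. I'll press slightly more, ease off, then lift.

```bash

python3 -m jog '[{"linear":[0.02,-0.04,0],"roll":0},{"linear":[0,0,0],"roll":0}]' >/dev/null; python3 st.py
python3 -m jog '[{"linear":[0,0.09,0],"roll":0},{"linear":[-0.02,0.13,0],"roll":0},{"linear":[0,0,0],"roll":0},{"linear":[0,0,0],"roll":0}]' >/dev/null; python3 st.py
python3 -m jog '[{"linear":[0,0,-0.3],"roll":0},{"linear":[0,0,-0.5],"roll":0},{"linear":[0,0,-0.8],"roll":0},{"linear":[0,0,-0.8],"roll":0},{"linear":[-0.8,0,-0.8],"roll":0},{"linear":[-0.9,0,0],"roll":0},{"linear":[-0.9,0,0],"roll":0},{"linear":[-0.9,0,0],"roll":0},{"linear":[-0.9,0,0],"roll":0},{"linear":[-0.9,0,0],"roll":0},{"linear":[0,0,0],"roll":0}]' >/dev/null; python3 st.py
python3 -m jog '[{"linear":[-0.9,0,0],"roll":0},{"linear":[-0.9,0,0],"roll":0},{"linear":[-0.9,0,0],"roll":0},{"linear":[0,0,0],"roll":0},{"linear":[0,0,0],"roll":0},{"linear":[0,0,0],"roll":0}]' >/dev/null; python3 st.py
python3 - <<'E'
from h import *
cv2.imwrite("pics/c5.png",np.hstack([crop("top",205,125,100,125,4),crop("side",190,180,100,125,4)]))
E
```

```text
t24.05 pos [ 0.4913 -0.063   0.0771] q6 -20.9 psi 89.78 Ftool [ 0.4 11.9  6.7] T [ 0.054 -1.746  0.037] w 0.0279 g 6
t24.38 pos [ 0.4978 -0.0635  0.0768] q6 -20.6 psi 89.80 Ftool [ 0.7 -0.9  0.9] T [ 0.081  0.066 -0.01 ] w 0.0275 g 0
t25.30 pos [ 0.4964 -0.2784  0.2017] q6 -40.7 psi 89.52 Ftool [ 0.8 -0.5  1.2] T [-0.013 -0.005  0.006] w 0.0278 g 0
t25.80 pos [ 0.4966 -0.3802  0.2021] q6 -48.1 psi 89.80 Ftool [ 0.5  0.  -0.2] T [-0.014  0.02  -0.01 ] w 0.0278 g 0
```

View pics/c5.png

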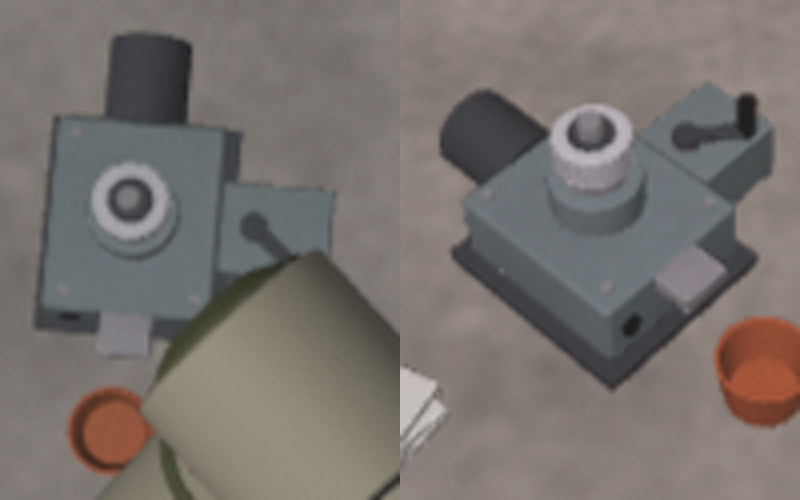

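The lever points to its other end, with the post top at side pixel (276.7,205). The cup and tiles are where they were. I'll check the angle before handing in.

```bash
python3 - <<'E'
from h import *
b=np.array([.0018,-.0045,0]);P=onz("side",276.7,204.5,.097)+b;P0=onz("side",262.4,195.7,.097)+b
V=np.array([.5304,-.0345])
a=[np.arctan2(*(p[:2]-V)[::-1]) for p in(P0,P)];print(P,np.linalg.norm(P[:2]-V),np.degrees(a),a[0]-a[1])
E
```

```text
[ 0.50108867 -0.07025401  0.097     ] 0.04623314395910243 [ -56.03704887 -129.34508815] 1.2794666535634782
```

```bash
python3 -c "
from rig import env
print(env.close_job())"
```

```text
the job is handed in; nothing more can be done
None
```

I closed the ring clockwise until the burrs touched (stopped at about 0.4 N m), backed it off three clicks, swung the lock lever to its end stop (about 12 N there) and released it; I handed the job in at about 26 s without a verdict, and the cup and tiles look unmoved.

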